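Stack the red-handled frame on the chamber base

ROBOT

A 7-joint arm with a two-finger parallel gripper is mounted at the origin on the work surface. World frame = base frame: x ahead of the robot, y to its left, z up, the work surface at z = 0. Lengths are in m, angles in rad, forces in N, time in s.
With the tool pointing down it reaches from about 0.425 to 0.875 m from the base axis. Payload 4.7 kg.
Tool frame: the origin (TCP) lies at the very end of the fingers, on their centre line; the grasp point (between the pads) lies 19 mm behind it; z points along the fingers, y is the line along which they close (so a half turn about z gives the same grasp; the last joint's range is limited). The gripper opens to 87 mm and grips with 3 to 60 N. Pads are 19 mm wide; open, the fingers measure 117 mm over their backs; the gripper's body (75 mm by 190 mm) begins 51 mm behind the grasp point.
Start: joints at [1.245, 0.321, -0.07, 1.45, 0.023, 1.371, -0.057], TCP at [0.217, -0.613, 0.223] pointing down, gripper open.
Joint ranges: [-2.86, 2.86], [-0.3, 2.09], [-1.38, 1.24], [0.06, 2.45], [-1.56, 4.7], [0.09, 2.05], [-2.69, 2.69]. Speed limits (rad/s): [2.57, 2.57, 3.14, 3.14, 3.14, 3.14, 3.14].

INTERFACE

Orientations are given as a rotation vector (axis times angle).
In Python, from bench import ctrl, imaging, ticket gives the robot as it stands.
- The arm moves only by the tool jog_arm, never from a script. Its argument "rows" is text: rows parted by semicolons, each of 7 numbers parted by spaces: the shift along the tool's x, y, z in cm, then the turn, a rotation vector about the tool's x, y, z in rad, then the closure, from -1 (fully open) to 1 (shut), so that 0 is half open. A call has 1 to 5 rows; each row shifts and turns the commanded pose from where the row before left it, along the tool's axes as they then stand; what a row does not reach is not made up. A row lasts 1/8 s, in which the tool goes at most 62.5 mm and 10.7 degrees, less where a joint would pass 70% of its speed; a pose out of reach is approached as far as the arm can. A call with a gripper value outside its range is refused whole. The fingers move at their own pace and stop on an object; "force" is the grip in N (left out, the last holds). Time passes only in rows, so rows that do not move let the fingers close. It gives the time, the measured TCP pose, the force, the opening and the grip force at its end, in the units of the state.
- ctrl.get_state(): the state, without advancing time (a new reading comes with each control period).
- imaging.get_image(name): name is "scene" or "top" or "wrist"; returns a dict with "img" (384x512x3 uint8, blue, green, red), "vertical_fov" (degrees; the focal length in pixels is half the picture's height over the tangent of half this angle, whatever the lens; pixels are square), "cx", "cy" (the principal point, pixels), "origin" and "orientation" of the camera in the world. Camera axes: x right, y down, z forward; pixel columns grow to the right and rows downward; lengths in m; the calibration is good to about 2 mm. A picture is of the moment at which its call begins. There is no depth.
- ticket.close_job(): hands the job in; it is judged then, once.
The state is a dict: "time": time; "joint_positions": joint angles; "qd": joint speeds; "joint_torque": joint torques, N m; "position": TCP position; "tool_rot": TCP orientation; "ft_force": force on the tool from outside, world axes, zero at the start; "torque": the same for the moment, N m; "grip_width": opening from 0.0 (shut) to 1.0 (fully open); "grip_force": force on a finger pad.
Only numpy, scipy, OpenCV 4.12 (cv2) and the standard library are available. Lean on these libraries where they do the work, as an engineer would, in place of code of your own. Each camera call takes 0.05 s, during which the arm holds its last target. There are 200 camera calls.

TASK

Pick up the small aluminium frame with the red handle bar and stack it on the base plate, so that its four corner posts stand fully home in the four flared black corner cups. Lower the posts into the cups before letting go; leave the matching frame with the teal handle where it is.

Things in the scene. Friction and masses are not known exactly. Their poses are not given: they have to be found in the camera images.
- redtier_grip (a point): Middle of the frame's red handle bar (bar 120 mm along x, 16 wide in y, 16 high; uprights at x +-52). Loose frame, 0.4-0.65 kg, z up, upright on the table at the start. Deck 160 (x) x 120 (y), its top 48 mm below this point; four 16 mm square posts at x +-70, y +-50, their feet 145 mm below this point. Half a turn changes nothing.
- tealtier_grip (a point): Middle of the teal handle bar of a second loose frame, same sizes and axes as the red-handled one, standing on the table with a small blue box on its deck; its top is 153 mm above the table. To be left alone.
- base_seat (a point): Centre of the fixed aluminium base (204 x 164 mm, z up), at its cups' floor, 6 mm above the table. Square black cups at x +-70, y +-50: 28 mm wide inside at the floor, 46 at the mouth, 29 high. Between them a grey round chamber, 54 across, 38 high. Frame fully home: handle middle 145 mm above this point, x axes parallel, either way round.

How it is judged:
On the way, in this order (a step that is already met when the one before it is completed fails the run):
1. the red-handled frame is lifted in the gripper, at least 25 mm off the table (height (world z) of redtier_grip above 0.17 m and contact force between the fingers and redtier above 1 N), for 0.1 s.
2. still held, its feet are at least 9 mm down inside the cups (z of redtier_grip in the frame of base_seat below 0.165 m and horizontal distance between redtier_grip and base_seat below 0.018 m and angle between the x axis of redtier_grip and the x axis of base_seat, either way round below 0.2 rad and contact force between the fingers and redtier above 1 N), for 0.05 s.
At the end, for the whole second after the job is handed in: The red-handled frame stands upright (3 degrees) with all four posts on the cup floors (6 mm in height), its handle middle within 12 mm of the base centre in plan, its long side within 10 degrees of the base's (either way round); the teal-handled frame is within 30 mm of its start (horizontal distance between redtier_grip and base_seat below 0.012 m and z of redtier_grip in the frame of base_seat between 0.139 and 0.151 m and angle between the x axis of redtier_grip and the x axis of base_seat, either way round below 0.175 rad and angle between redtier_grip's own z axis and vertical below 0.06 rad and distance of tealtier_grip from where it was at the start of the episode below 0.03 m); the robot touches nothing.
It fails at once if the teal-handled frame is moved by more than 30 mm (distance of tealtier_grip from where it was at the start of the episode above 0.03 m).
It also fails if it takes over 42 s, if anything falls off the work surface, if the arm or the gripper's body presses on something with over 40 N, if the wrist force passes 120 N, or if a joint passes its speed limit or range.

## Working session

There is one attempt and no reset: what is moved stays moved. The work goes in short steps, Python scripts to look and compute and a tool call to move; the robot and the scene stay as the last step left them, time stands still between calls to the robot, and variables do not carry over. Pictures are saved under pics/ and viewed, at most 10 in all, crops included, and the job is handed in when it is done.

Besides the shell and the picture viewer there is one more tool, called as name(argument=value, ...) on one line, values as JSON. jog_arm: Moves the arm, as the interface text tells. Its arguments: {"type":"object","properties":{"rows":{"type":"string"},"force":{"type":"number"}},"required":["rows"]}

```bash
mkdir -p pics && cat > h.py <<'E'
import numpy as np, cv2, pickle
from scipy.spatial.transform import Rotation as R
from bench import ctrl, imaging, ticket
def rotm(o):
    o=np.array(o,float)
    return o if o.shape==(3,3) else (R.from_rotvec(o).as_matrix() if o.size==3 else R.from_quat(o).as_matrix())
def grab(n):
    d=imaging.get_image(n); d['R']=rotm(d['orientation']); d['f']=d['img'].shape[0]/2/np.tan(np.radians(d['vertical_fov'])/2); return d
def onplane(d,uv,z):
    uv=np.atleast_2d(np.array(uv,float)); r=np.c_[(uv[:,0]-d['cx'])/d['f'],(uv[:,1]-d['cy'])/d['f'],np.ones(len(uv))]@d['R'].T
    o=np.array(d['origin']); return o+r*((z-o[2])/r[:,2])[:,None]
def proj(d,P):
    c=(np.atleast_2d(P)-np.array(d['origin']))@d['R']; return np.c_[c[:,0]/c[:,2]*d['f']+d['cx'],c[:,1]/c[:,2]*d['f']+d['cy']]
E
python3 - <<'E'
from h import *
print(ctrl.get_state())
for n in ['scene','top']:
    d=grab(n); print(n,{k:v for k,v in d.items() if k!='img'}); pickle.dump(d,open(n+'.pkl','wb')); cv2.imwrite(f'pics/{n}0.png',d['img'])
E
```

```text
{'time': 0.0, 'joint_positions': array([ 1.24510189,  0.32182119, -0.07008151,  1.45167732,  0.02263417,
        1.37077011, -0.05687776]), 'qd': array([ 1.27405183e-03, -2.04578574e-03,  8.84204144e-04,  2.88448012e-04,
       -1.20990827e-04,  4.91170258e-05, -3.63763884e-03]), 'joint_torque': array([ 1.10350327e-04, -4.91287351e+01, -4.03740825e-01, -3.12528241e+01,
       -6.37660269e-02,  4.36730019e-02,  1.88500258e-04]), 'position': array([ 0.21639861, -0.61234232,  0.22146149]), 'tool_rot': array([-3.09453659e+00, -5.30961082e-01,  7.03823116e-04]), 'ft_force': array([ 0.02995049, -0.73170539, -0.11905935]), 'torque': array([ 0.00456388, -0.03175448,  0.04013758]), 'grip_force': 0.0, 'grip_width': 0.9974132283314229}
scene {'vertical_fov': 53.00715121426366, 'cx': 255.40523314847766, 'cy': 188.8533658305197, 'origin': array([1.18310154, 0.5829367 , 0.727096  ]), 'orientation': array([-1.03543585, -2.26514811,  1.17222968]), 'R': array([[-0.6528927 ,  0.43447506, -0.6204535 ],
       [ 0.75744172,  0.37842013, -0.53205287],
       [ 0.00362839, -0.8173308 , -0.57615727]]), 'f': np.float64(385.0322485614826)}
top {'vertical_fov': 44.76601453340227, 'cx': 257.80568207175367, 'cy': 185.6284529545814, 'origin': array([0.38418807, 0.01047388, 1.23517165]), 'orientation': array([-2.13999883,  2.15136379, -0.13766341]), 'R': array([[-0.00461777, -0.99053042,  0.13721576],
       [-0.99994085,  0.00592516,  0.00912102],
       [-0.00984768, -0.13716552, -0.99049919]]), 'f': np.float64(466.2193303106201)}
```

View pics/scene0.png

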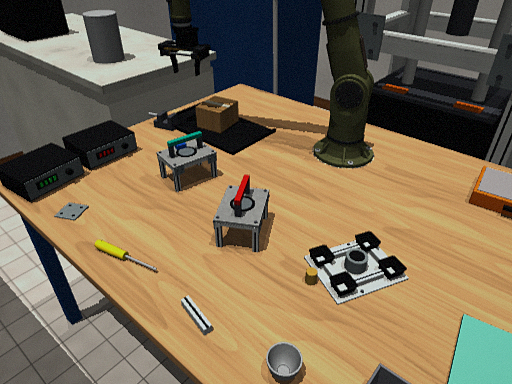

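View pics/top0.png

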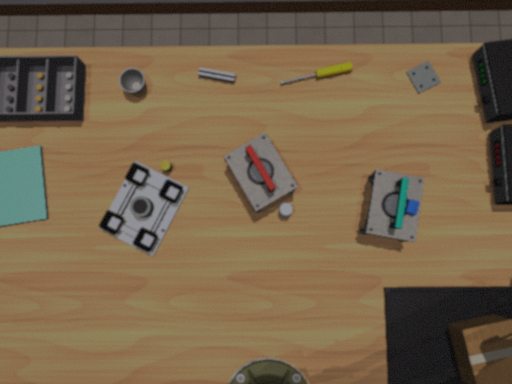

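Scene: the red frame is near (242,205) and the base near (357,268), with a brass stub beside it at (311,277). The teal frame is near (188,165). Top: the red bar is at (261,168), the four cups surround (144,207), and the teal bar is at (402,203).

```bash
cat > m.py <<'E'
from h import *
def rect(mask):
    c=max(cv2.findContours(mask,cv2.RETR_EXTERNAL,cv2.CHAIN_APPROX_NONE)[0],key=cv2.contourArea); return cv2.minAreaRect(c)
def axis(d,r,z):
    b=cv2.boxPoints(r); e=[b[1]-b[0],b[2]-b[1]]; L=max(e,key=np.linalg.norm); c=np.array(r[0])
    p=onplane(d,[c,c-L/2,c+L/2],z); v=p[2]-p[1]; return p[0],np.linalg.norm(v),np.degrees(np.arctan2(v[1],v[0]))%180
def redmask(d):
    h=cv2.cvtColor(d['img'],cv2.COLOR_BGR2HSV); return cv2.inRange(h,(0,120,80),(8,255,255))|cv2.inRange(h,(172,120,80),(180,255,255))
E
python3 - <<'E'
from m import *
t=pickle.load(open('top.pkl','rb')); s=pickle.load(open('scene.pkl','rb'))
h=cv2.cvtColor(t['img'],cv2.COLOR_BGR2HSV)
for nm,m in (('red',redmask(t)),('teal',cv2.inRange(h,(75,120,60),(95,255,255)))):
    m=m.copy()
    if nm=='teal': m[:, :300]=0
    r=rect(m); print(nm,r,axis(t,r,.153))
roi=np.zeros(h.shape[:2],np.uint8); roi[150:260,90:195]=255
m=cv2.inRange(h,(0,0,0),(180,255,60))&roi
cs=[c for c in cv2.findContours(m,cv2.RETR_EXTERNAL,cv2.CHAIN_APPROX_NONE)[0] if cv2.contourArea(c)>60]
P=[]
for c in cs:
    r=cv2.minAreaRect(c); P.append(onplane(t,r[0],.033)[0]); print('cup',r,P[-1])
print(np.mean(P,0))
ms=redmask(s); ms[:150]=0; ms[240:]=0; ms[:,:200]=0; ms[:,300:]=0
r=rect(ms); print('scene red',r,axis(s,r,.147))
# crops
a=cv2.resize(t['img'][120:260,90:310],None,fx=3.6,fy=3.6,interpolation=cv2.INTER_CUBIC); cv2.imwrite('pics/topcrop.png',a)
E
```

```text
red ((260.185302734375, 167.5939178466797), (49.896907806396484, 7.42399787902832), 59.34933090209961) (array([0.57696295, 0.0146346 , 0.153     ]), np.float64(0.11891914405783925), np.float64(29.958295423702822))
teal ((401.732177734375, 202.68252563476562), (8.536458969116211, 50.083003997802734), 8.426968574523926) (array([ 0.49208165, -0.31394656,  0.153     ]), np.float64(0.11771337423521058), np.float64(169.01590623959487))
cup ((145.50001525878906, 239.50001525878906), (19.230182647705078, 19.230182647705078), 26.56505012512207) [0.41277323 0.31063747 0.033     ]
cup ((111.50001525878906, 222.50001525878906), (19.230182647705078, 19.230182647705078), 26.56505012512207) [0.45683871 0.39991587 0.033     ]
cup ((140.0, 206.0), (12.0, 12.0), 90.0) [0.4992056  0.32740068 0.033     ]
cup ((170.86923217773438, 191.3538360595703), (18.729244232177734, 18.35713768005371), 29.74488067626953) [0.53703207 0.24797598 0.033     ]
cup ((137.1000213623047, 174.8000030517578), (18.782970428466797, 18.335756301879883), 26.56505012512207) [0.58124191 0.33748351 0.033     ]
[0.4974183 0.3246827 0.033    ]
scene red ((241.5172576904297, 188.70689392089844), (6.685031890869141, 30.268341064453125), 21.801406860351562) (array([0.58176277, 0.01941815, 0.147     ]), np.float64(0.1306876684732284), np.float64(29.417021684761465))
```

View pics/topcrop.png

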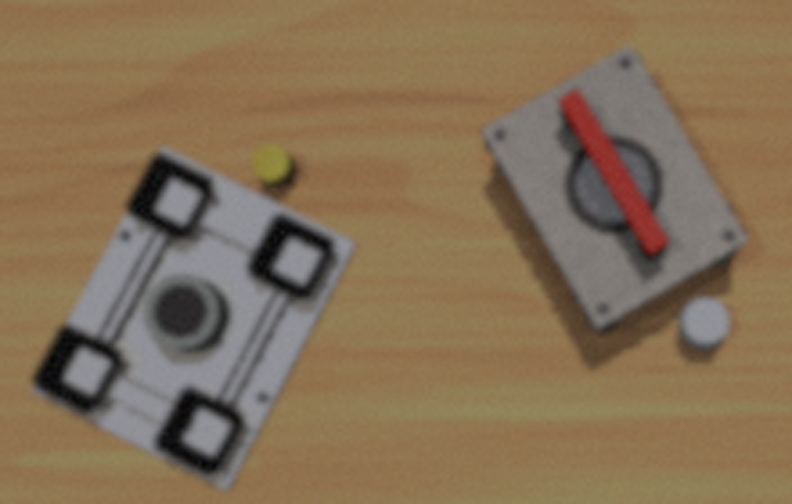

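Crop: the cup centres are near (172,198), (292,258), (78,370) and (206,430), and the brass stub at (272,165) stands clear of the cups. The red bar runs (570,97) to (655,248), with a white knob next to the deck corner. Measurements:

| Object | Position (m) | Angle |
|---|---|---|
| Red frame | (0.577, 0.015) | 30° |
| Base | (0.497, 0.324) | 153.4° |

I'll move above the red bar.

jog_arm(rows="3.9 -3.4 0 0 0 0 -1; 3.9 -3.4 0 0 0 0 -1; 3.9 -3.4 0 0 0 0 -1; 3.9 -3.4 0 0 0 0 -1; 3.9 -3.4 0 0 0 0 -1", force=30)

```text
time: 0.72
position: [0.3443, -0.3858, 0.2222]
tool_rot: [-3.096, -0.531, 0.0]
ft_force: [1.0, -0.8, 0.1]
grip_width: 1.0
grip_force: 0.0
```

jog_arm(rows="3.9 -3.4 0 0 0 0 -1; 3.9 -3.4 0 0 0 0 -1; 3.9 -3.4 0 0 0 0 -1; 3.9 -3.4 0 0 0 0 -1; 0 0 0 0 0 -0.183 -1")

```text
time: 1.35
position: [0.4476, -0.2024, 0.2225]
tool_rot: [-3.029, -0.831, -0.001]
ft_force: [-0.2, -1.1, 0.9]
grip_width: 1.001
grip_force: 0.0
```

jog_arm(rows="4.4 -2.4 0 0 0 0 -1; 4.4 -2.4 0 0 0 0 -1; 4.4 -2.4 0 0 0 0 -1; 4.4 -2.4 0 0 0 0 -1; 4.4 -2.4 0 0 0 0 -1")

```text
time: 1.98
position: [0.5767, 0.0076, 0.2222]
tool_rot: [3.035, 0.811, -0.001]
ft_force: [0.7, -0.2, 0.9]
grip_width: 1.002
grip_force: 0.0
```

jog_arm(rows="0 0 0 0 0 0 -1; 0 0 0 0 0 0 -1")

```text
time: 2.22
position: [0.5758, 0.0058, 0.2219]
tool_rot: [3.035, 0.812, -0.002]
ft_force: [0.5, -0.4, 0.0]
grip_width: 0.997
grip_force: 0.0
```

```bash
python3 - <<'E'
from m import *
d=grab('wrist'); pickle.dump(d,open('wrist.pkl','wb')); cv2.imwrite('pics/wrist1.png',d['img'])
s=ctrl.get_state(); print(s['position'],s['tool_rot'],d['origin'],d['R'])
r=rect(redmask(d)); print(r,axis(d,r,.153))
E
```

```text
[0.57573318 0.00496655 0.22202234] [ 3.03486899e+00  8.09270489e-01 -2.19073122e-03] [0.64799835 0.04710245 0.38436819] [[ 4.99244670e-01 -8.26519096e-01 -2.60040274e-01]
 [-8.66460672e-01 -4.76512299e-01 -1.48936001e-01]
 [-8.13939977e-04  2.99670175e-01 -9.54042517e-01]]
((250.2691650390625, 188.01571655273438), (162.3065643310547, 23.650447845458984), 88.76802062988281) (array([0.58532659, 0.01878438, 0.153     ]), np.float64(0.11887270749344754), np.float64(30.664624626767818))
```

View pics/wrist1.png

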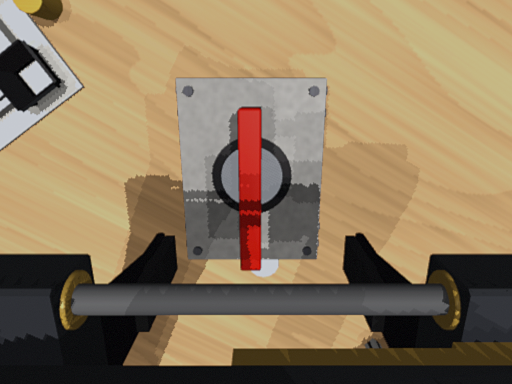

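Wrist: the bar runs (250,107) to (250,270) with an end face visible at the top, between the finger stubs. Across the bar, the wrist and top views agree within 1 mm. I'll shift, descend and grip.

jog_arm(rows="1.0 -0.75 0 0 0 0 -1; 0 0 3 0 0 0 -1; 0 0 3.5 0 0 0 -1; 0 0 3 0 0 0 -1; 0 0 0 0 0 0 -1")

```text
time: 2.9
position: [0.5793, 0.0175, 0.1254]
tool_rot: [-3.034, -0.81, 0.007]
ft_force: [0.4, 0.7, -0.2]
grip_width: 1.003
grip_force: 0.0
```

```bash
python3 - <<'E'
from m import *
d=grab('wrist'); s=ctrl.get_state(); print(s['position'],s['ft_force'])
p=proj(d,[s['position']])[0]
x0,y0,w,h=cv2.boundingRect(redmask(d)); print('red box',x0,y0,w,h,p)
cv2.imwrite('pics/wrist2.png',d['img'])
E
```

```text
[0.58073221 0.01776364 0.12727436] [0.32690632 0.38426734 0.92931375]
red box 243 142 40 206 [260.32907267 251.90240571]
```

View pics/wrist2.png

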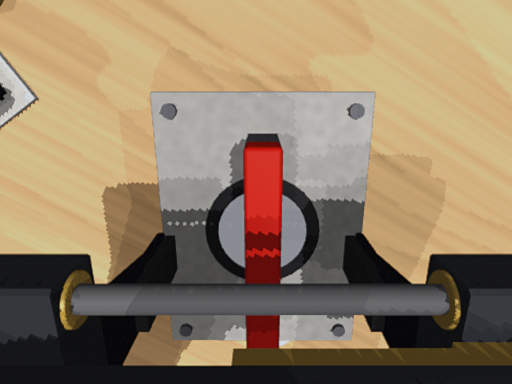

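The bar at column 263 is centred between the fingers (mid about 260). Now I'll grip.

jog_arm(rows="0 0 0 0 0 0 1; 0 0 0 0 0 0 1; 0 0 0 0 0 0 1; 0 0 0 0 0 0 1; 0 0 0 0 0 0 1", force=40)

```text
time: 3.58
position: [0.5812, 0.018, 0.1276]
tool_rot: [3.035, 0.812, 0.0]
ft_force: [-0.0, 0.9, -0.3]
grip_width: 0.514
grip_force: 0.0
```

jog_arm(rows="0 0 0 0 0 0 1; 0 0 0 0 0 0 1; 0 0 0 0 0 0 1; 0 0 0 0 0 0 1; 0 0 0 0 0 0 1")

```text
time: 4.2
position: [0.5814, 0.0176, 0.1275]
tool_rot: [3.035, 0.811, 0.0]
ft_force: [0.5, -0.7, -1.4]
grip_width: 0.179
grip_force: 40.0
```

jog_arm(rows="0 0 0 0 0 0 1; 0 0 0 0 0 0 1; 0 0 0 0 0 0 1")

```text
time: 4.58
position: [0.5813, 0.0178, 0.1276]
tool_rot: [3.035, 0.812, 0.0]
ft_force: [1.8, -2.5, -1.6]
grip_width: 0.177
grip_force: 40.0
```

jog_arm(rows="0 0 -2 0 0 0 1; 0 0 -3 0 0 0 1; 0 0 -4 0 0 0 1; 0 0 -3 0 0 0 1; 0 0 0 0 0 0 1")

```text
time: 5.2
position: [0.5823, 0.0189, 0.2505]
tool_rot: [3.034, 0.813, 0.007]
ft_force: [0.0, -0.8, -5.6]
grip_width: 0.174
grip_force: 40.0
```

jog_arm(rows="1 -3.5 0 0 0 0 1; 1.3 -5 0 0 0 0 1; 1.3 -5 0 0 0 0 1; 1.3 -5 0 0 0 0 1; 1.3 -5 0 0 0 0 1")

```text
time: 5.82
position: [0.5157, 0.2535, 0.2456]
tool_rot: [3.034, 0.812, -0.005]
ft_force: [1.2, 0.8, -5.7]
grip_width: 0.181
grip_force: 40.0
```

jog_arm(rows="1.3 -5 0 0 0 0 1; 0.5 -2 0 0 0 0 1; 0 0 0 0 0 0 1; 0 0 0 0 0 -0.1 1; 0 0 0 0 0 -0.17 1")

```text
time: 6.45
position: [0.4984, 0.3199, 0.246]
tool_rot: [2.895, 1.217, -0.004]
ft_force: [-0.5, -0.7, -6.1]
grip_width: 0.178
grip_force: 40.0
```

jog_arm(rows="0 0 0 0 0 -0.17 1; 0 0 0 0 0 -0.17 1; 0 0 0 0 0 -0.17 1; 0 0 0 0 0 -0.17 1; 0 0 0 0 0 -0.17 1")

```text
time: 7.08
position: [0.4985, 0.3197, 0.2461]
tool_rot: [2.136, 2.303, -0.005]
ft_force: [-0.5, 0.2, -5.2]
grip_width: 0.184
grip_force: 40.0
```

jog_arm(rows="0 0 0 0 0 -0.17 1; 0 0 0 0 0 -0.17 1; 0 0 0 0 0 -0.17 1; 0 0 0 0 0 -0.17 1; 0 0 0 0 0 -0.17 1")

```text
time: 7.7
position: [0.4986, 0.3196, 0.246]
tool_rot: [-0.997, -2.979, 0.005]
ft_force: [-0.1, -0.0, -5.9]
grip_width: 0.181
grip_force: 40.0
```

jog_arm(rows="0 0 0 0 0 -0.17 1; 0 0 0 0 0 -0.014 1; 0 0 0 0 0 0 1; 0 0 0 0 0 0 1")

```text
time: 8.2
position: [0.4983, 0.3216, 0.2473]
tool_rot: [0.727, 3.056, -0.001]
ft_force: [0.5, 0.3, -5.4]
grip_width: 0.18
grip_force: 40.0
```

```bash
python3 - <<'E'
from m import *
s=ctrl.get_state(); print(s['position'],s['tool_rot'])
D=[grab(n) for n in ('wrist','scene')]
for n,d in zip(('wrist','scene'),D): pickle.dump(d,open(n+'2.pkl','wb'))
p=proj(D[1],[[.497,.324,.1]])[0].astype(int); x,y=max(p[0]-90,0),max(p[1]-110,0)
c=D[1]['img'][y:y+220,x:x+200]; print('crop',x,y)
c=cv2.resize(c,None,fx=1.745,fy=1.745)[:384]
cv2.imwrite('pics/both.png',np.hstack([D[0]['img'][:384,:440],c]))
E
```

```text
[0.49828663 0.32164723 0.2472667 ] [ 7.26707998e-01  3.05630892e+00 -1.25443164e-03]
crop 269 127
```

View pics/both.png

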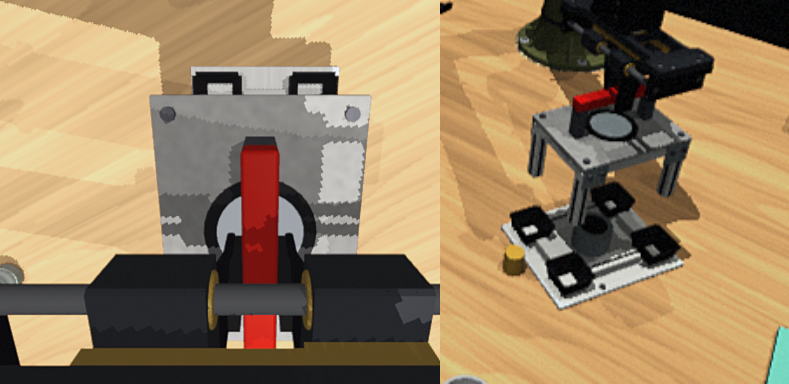

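Wrist: the deck bolts are at (168,114) and (353,113), and the base's far edge runs (191,67) to (339,67), with two cups just beyond the deck. Scene crop: the frame hangs level above the base, roughly centred.

```bash
python3 - <<'E'
from m import *
d=pickle.load(open('wrist2.pkl','rb'))
T=np.array([0.49828663,0.32164723,0.2472667]); Rt=rotm([.726708,3.056309,-.00125443])
tl=lambda P:np.round((P-T)@Rt*1000,1)
g=cv2.cvtColor(d['img'],cv2.COLOR_BGR2GRAY)
print('bolts',tl(onplane(d,[(168,114),(353,113)],T[2]-.029)))
print('deck corners',tl(onplane(d,[(149.5,95.5),(371,95.5)],T[2]-.029)))
for z in(.006,):print('plate',tl(onplane(d,[(191.5,67),(338.5,67)],z)))
for z in (.035,.033):print('cup outer',tl(onplane(d,[(193.5,73),(336.5,73),(244,73),(290,73)],z)))
b=np.array([.49697,.3240,.033]);print('top base est',tl(b))
E
```

```text
bolts [[ 67.5 -49.3  29. ]
 [ 68.   51.   28.9]]
deck corners [[ 77.1 -58.4  29. ]
 [ 77.1  59.9  28.9]]
plate [[101.7 -74.3 241.3]
 [101.7  87.3 241.2]]
cup outer [[ 94.5 -67.2 212.3]
 [ 94.5  79.4 212.2]
 [ 94.5 -15.5 212.3]
 [ 94.5  31.7 212.2]]
cup outer [[ 94.6 -67.6 214.3]
 [ 94.6  79.8 214.2]
 [ 94.6 -15.5 214.3]
 [ 94.6  31.9 214.2]]
top base est [  2.3   1.7 214.3]
```

```bash
python3 - <<'E'
from m import *
T=np.array([0.49828663,0.32164723,0.2472667]); Rt=rotm([.726708,3.056309,-.00125443])
tl=lambda P:np.round((P-T)@Rt*1000,1)
for n,(x0,y0,x1,y1) in (('top',(95,158,192,256)),('scene',(298,225,412,305))):
    d=pickle.load(open(n+'.pkl','rb')); h=cv2.cvtColor(d['img'],cv2.COLOR_BGR2HSV)
    roi=np.zeros(h.shape[:2],np.uint8); roi[y0:y1,x0:x1]=255
    pl=(cv2.inRange(h,(0,0,0),(180,60,255))|cv2.inRange(h,(0,0,0),(180,255,50)))&roi
    pl=cv2.morphologyEx(pl,cv2.MORPH_OPEN,np.ones((3,3)))
    c=cv2.convexHull(max(cv2.findContours(pl,0,1)[0],key=cv2.contourArea))
    P=onplane(d,c[:,0].astype(float),.006); r=cv2.minAreaRect((P[:,:2]*1000).astype(np.float32)); print(n,'plate',r,tl(np.array([*r[0],6])/1000))
    m=cv2.inRange(h,(0,0,0),(180,255,60))&roi
    for c in cv2.findContours(m,0,1)[0]:
        if cv2.contourArea(c)<60: continue
        r=cv2.minAreaRect(c); i=np.zeros_like(m); cv2.drawContours(i,[c],-1,255,-1)
        w=cv2.inRange(h,(0,0,110),(180,255,255))&cv2.erode(i,np.ones((3,3))); M=cv2.moments(w,True)
        f=(M['m10']/M['m00'],M['m01']/M['m00']) if M['m00'] else None
        print(' cup out',np.round(r[0],1),tl(onplane(d,r[0],.035))[0],'floor',f and np.round(f,1),f and tl(onplane(d,f,.006))[0],M['m00'])
E
```

```text
top plate ((498.2066345214844, 324.93719482421875), (165.9523468017578, 206.30484008789062), 63.22236633300781) [  1.6   3.1 241.3]
 cup out [145.5 239.5] [ 71.3 -48.6 212.3] floor [147.  239.5] [ 72.2 -45.5 241.3] 95.0
 cup out [111.5 222.5] [ 72.1  50.8 212.2] floor [113.7 222.6] [ 72.4  54.8 241.2] 93.0
 cup out [140. 206.] [  1.8   5.2 212.3] floor None None 0.0
 cup out [170.9 191.4] [-67.7 -48.7 212.3] floor [172.1 192.2] [-67.9 -45.8 241.3] 93.0
 cup out [137.1 174.8] [-66.8  51.  212.2] floor [139.1 175.8] [-67.6  54.3 241.2] 88.0
scene plate ((490.7749938964844, 324.67529296875), (182.75440979003906, 221.71212768554688), 63.17772674560547) [  8.1  -0.5 241.3]
 cup out [343.3 283.1] [-72.4  63.  212.2] floor [341.7 286.8] [-64.6  51.2 241.2] 54.0
 cup out [354.5 266.4] [-18.   28.6 212.2] floor None None 0.0
 cup out [390.3 266.8] [ 61.6  62.6 212.2] floor [390.5 270.1] [ 78.3  52.  241.2] 31.0
 cup out [356.5 255.5] [  7.8  -0.6 212.3] floor None None 0.0
 cup out [321.5 255.5] [-73.5 -33.9 212.3] floor [320.1 258.4] [-64.5 -50.3 241.3] 33.0
 cup out [366.9 240.3] [ 65.3 -37.1 212.3] floor [366.2 244. ] [ 78.5 -50.  241.3] 23.0
```

jog_arm(rows="0.3 0.4 0 0 0 0 1; 0 0 3 0 0 0 1; 0 0 3 0 0 0 1; 0 0 1.5 0 0 0 1; 0 0 0 0 0 0 1")

```text
time: 8.93
position: [0.4968, 0.3269, 0.1718]
tool_rot: [-0.723, -3.056, 0.002]
ft_force: [0.2, -0.2, -4.8]
grip_width: 0.178
grip_force: 40.0
```

```bash
python3 - <<'E'
from m import *
s=ctrl.get_state(); print(s['position'],s['tool_rot'],s['ft_force'])
D=[grab(n) for n in ('wrist','scene')]
for n,d in zip(('wrist','scene'),D): pickle.dump((d,s),open(n+'3.pkl','wb'))
x,y=290,180
c=cv2.resize(D[1]['img'][y:y+130,x:x+130],None,fx=2.95,fy=2.95,interpolation=cv2.INTER_CUBIC)
cv2.imwrite('pics/both3.png',np.hstack([D[0]['img'][:383,:410],c[:383]]))
E
```

```text
[0.49682849 0.32687093 0.17178862] [-7.22883595e-01 -3.05591339e+00  1.85531106e-03] [ 0.20468529 -0.19488195 -4.78922101]
```

View pics/both3.png

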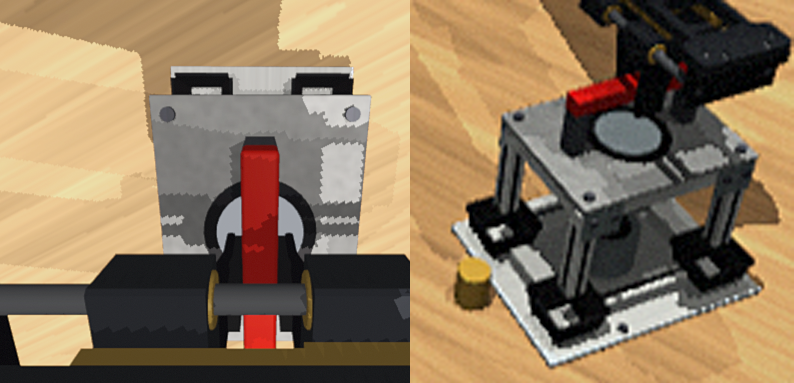

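Wrist: the plate's far edge spans columns 171 to 354 and the cups 174 to 352, against deck bolts at 168 and 353. Scene: the front foot hangs just above its cup, near crop (577,290) with the cup at (568,310).

```bash
python3 - <<'E'
from m import *
d,s=pickle.load(open('wrist3.pkl','rb')); T=s['position']; Rt=rotm(s['tool_rot'])
tl=lambda P:np.round((P-T)@Rt*1000,1)
print('bolts',tl(onplane(d,[(168,114),(353,113)],T[2]-.029)))
print('plate',tl(onplane(d,[(171,67),(354.5,67)],.006)))
print('cups',tl(onplane(d,[(173.5,72.5),(352.5,72.5)],.035)))
d,s=pickle.load(open('scene3.pkl','rb'))
# predicted foot (centre) now and home for front/left/right posts in crop px
zf=T[2]+.019-.145; print('foot z',zf)
c=lambda P:np.round((proj(d,P)-[290,180])*2.95+[410,0],0)
for dx in(-70,70):
  for dy in (-50,50):
    loc=np.array([dx-2.5,dy+.8,0])/1000
    P=T+Rt@loc; 
    print(dx,dy,'foot now',c([[P[0],P[1],zf]]),'deck bolt',c([[P[0],P[1],T[2]-.029]]),'home',c([[P[0],P[1],.006]]),'at mouth',c([[P[0],P[1],.035]]))
e=Rt[:,0]*.01;g=Rt[:,1]*.01; print('10mm tool x,y in px at home',c([[.497,.324,.02]])-c([[.497,.324,.02]-e]),c([[.497,.324,.02]])-c([[.497,.324,.02]-g]))
E
```

```text
bolts [[ 67.5 -49.3  29.1]
 [ 68.   51.   29. ]]
plate [[ 98.1 -78.8 166. ]
 [ 98.1  85.3 165.8]]
cups [[ 92.4 -70.1 137. ]
 [ 92.4  76.5 136.8]]
foot z 0.045788618642746276
-70 -50 foot now [[502. 204.]] deck bolt [[515. 116.]] home [[498. 237.]] at mouth [[501. 213.]]
-70 50 foot now [[568. 286.]] deck bolt [[585. 196.]] home [[561. 320.]] at mouth [[566. 296.]]
70 -50 foot now [[639. 162.]] deck bolt [[658.  75.]] home [[631. 194.]] at mouth [[637. 171.]]
70 50 foot now [[712. 237.]] deck bolt [[738. 148.]] home [[702. 270.]] at mouth [[709. 246.]]
10mm tool x,y in px at home [[10. -3.]] [[7. 8.]]
```

The feet line up with the cups to about 2 mm, well inside the flare. I'll nudge 1 mm and lower in steps, watching force.

jog_arm(rows="0 0.1 1 0 0 0 1; 0 0 1 0 0 0 1; 0 0 0.6 0 0 0 1; 0 0 0 0 0 0 1")

```text
time: 9.52
position: [0.4974, 0.3276, 0.1457]
tool_rot: [-0.723, -3.056, 0.002]
ft_force: [-0.1, -1.5, -5.3]
grip_width: 0.183
grip_force: 40.0
```

jog_arm(rows="0 0 0.5 0 0 0 1; 0 0 0.4 0 0 0 1; 0 0 0 0 0 0 1")

```text
time: 9.9
position: [0.4976, 0.3277, 0.1371]
tool_rot: [-0.723, -3.057, 0.001]
ft_force: [0.2, 0.5, -5.3]
grip_width: 0.176
grip_force: 40.0
```

jog_arm(rows="0 0 0.2 0 0 0 1; 0 0 0.1 0 0 0 1; 0 0 0 0 0 0 1")

```text
time: 10.28
position: [0.4977, 0.3279, 0.1345]
tool_rot: [-0.724, -3.057, 0.0]
ft_force: [-0.9, 1.1, -5.7]
grip_width: 0.183
grip_force: 40.0
```

jog_arm(rows="0 0 0.1 0 0 0 1; 0 0 0 0 0 0 1")

```text
time: 10.52
position: [0.4977, 0.328, 0.1335]
tool_rot: [0.723, 3.057, 0.0]
ft_force: [0.9, 0.6, -5.2]
grip_width: 0.181
grip_force: 40.0
```

jog_arm(rows="0 0 0.1 0 0 0 1; 0 0 0.05 0 0 0 1; 0 0 0 0 0 0 1")

```text
time: 10.9
position: [0.4979, 0.3283, 0.1334]
tool_rot: [0.723, 3.056, 0.0]
ft_force: [-2.1, -3.0, 4.8]
grip_width: 0.182
grip_force: 40.0
```

Contact with the weight carried at the expected height, so the posts are on the cup floors. Release and retreat.

jog_arm(rows="0 0 0 0 0 0 0; 0 0 0 0 0 0 -1; 0 0 0 0 0 0 -1; 0 0 0 0 0 0 -1; 0 0 0 0 0 0 -1")

```text
time: 11.52
position: [0.4978, 0.328, 0.132]
tool_rot: [-0.724, -3.057, 0.0]
ft_force: [0.5, -0.3, -0.1]
grip_width: 0.663
grip_force: 0.0
```

jog_arm(rows="0 0 0 0 0 0 -1; 0 0 0 0 0 0 -1; 0 0 0 0 0 0 -1; 0 0 0 0 0 0 -1; 0 0 0 0 0 0 -1")

```text
time: 12.15
position: [0.4977, 0.3279, 0.132]
tool_rot: [0.723, 3.057, -0.0]
ft_force: [-0.8, -0.2, 0.8]
grip_width: 0.998
grip_force: 0.0
```

jog_arm(rows="0 0 -2 0 0 0 -1; 0 0 -4 0 0 0 -1; 0 0 -4 0 0 0 -1; 0 0 -4 0 0 0 -1; 0 0 0 0 0 0 -1")

```text
time: 12.78
position: [0.4987, 0.33, 0.2769]
tool_rot: [0.722, 3.053, 0.008]
ft_force: [-0.6, 0.4, -1.2]
grip_width: 1.0
grip_force: 0.0
```

```bash
python3 - <<'E'
from m import *
D=[grab(n) for n in ('wrist','scene')]
d=D[0]; r=rect(redmask(d)); print(axis(d,r,.159))
x,y=290,180
c=cv2.resize(D[1]['img'][y:y+130,x:x+130],None,fx=2.95,fy=2.95,interpolation=cv2.INTER_CUBIC)
cv2.imwrite('pics/both4.png',np.hstack([D[0]['img'][:383,:410],c[:383]]))
E
```

```text
(array([0.49651927, 0.3293778 , 0.159     ]), np.float64(0.11817008700030159), np.float64(153.22916562523105))
```

View pics/both4.png

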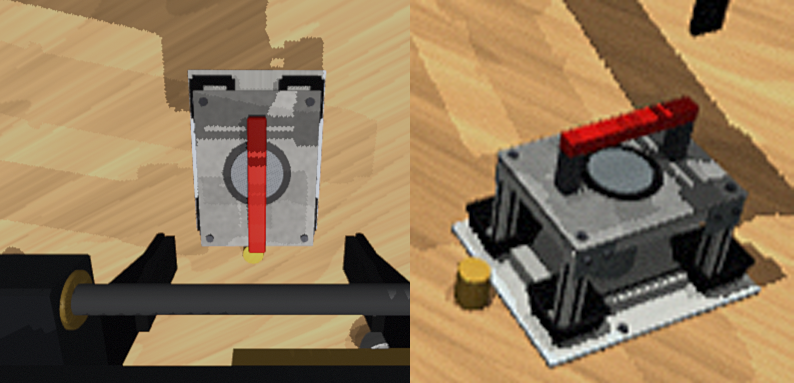

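The frame stands level with its posts down in all four cups. Its bar is at (0.497, 0.329) and 153.2°, and the gripper is clear. I'll hand the job in.

```bash
python3 -c "
from bench import ticket
print(ticket.close_job())"
```

```text
the job is handed in; nothing more can be done
None
```

The red-handled frame is seated in the four cups of the base plate and released; the gripper is clear, the teal frame was not approached, and the job is handed in (no verdict was returned).

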